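# Open the shielded sample box with its rocker lever

## Robot

A 6-joint arm with a two-finger parallel gripper is mounted at the origin on a cart in front of the work surface, level with it; the furniture and walls round the work are solid. World frame = base frame: x ahead of the robot, y to its left, z up, the work surface at z = 0. Lengths are in m, angles in rad, forces in N, time in s.
With the tool pointing down it reaches from about 0.225 to 0.875 m from the base axis. Payload 3.4 kg.
Tool frame: the origin (TCP) lies on the centre line of the jaws, within the pads' length; the fingertips stand 17 mm ahead of it and the grasp point (between the pads) lies 2 mm behind it; z points along the fingers, y is the line along which they close (so a half turn about z gives the same grasp; the last joint's range is limited). The gripper opens to 85 mm and grips with 20 to 120 N. Pads are 22 mm wide; open, the fingers measure 114 mm over their backs; the gripper's body (76 mm by 85 mm) begins 54 mm behind the grasp point. The pads swing forward as they close: fully open they stand 13 mm farther back than shut.
Start: joints at [1.098, 0.276, 1.505, -0, 1.361, -0.121], TCP at [0.198, 0.54, 0.248] pointing down, gripper open.
Joint ranges: [-2.89, 2.89], [-0.75, 2.08], [0.22, 2.7], [-1.18, 4.32], [0.11, 2.71], [-2.7, 2.7]. Speed limits (rad/s): [2.57, 2.57, 3.14, 3.14, 3.14, 3.14].

## Interface

Orientations are given as a unit quaternion [w, x, y, z].
In Python, from rig import manip gives the robot as it stands.
- The arm moves only by the tool move_arm, never from a script. Its argument "steps" is one flat list of numbers, 7 for each row, row after row: the turn, a rotation vector about the world's x, y, z normalised to -1 to 1, where 1 is 360 degrees, then the shift along the world's x, y, z normalised to -1 to 1, where 1 is 1 m, then the opening, from -1 (shut) to 1 (fully open). A call has exactly 10 rows; each row is the pose to reach, as a shift and turn from the pose commanded when the call began, turning the shorter way round; what a row does not reach only later rows make up. A row lasts 1/10 s, in which the tool goes at most 50 mm and 8.59 degrees, less where a joint would pass 70% of its speed; a pose out of reach is approached as far as the arm can. A call with a number of a shift or a turn outside -1 to 1 is refused whole. A call with a gripper value outside its range is refused whole. The fingers move at their own pace and stop on an object; "squeeze" is the grip in N (left out, the last holds). Time passes only in rows, so rows that repeat a pose let the fingers close, or fill a call up. It gives the time, the measured TCP pose, the force, the opening and the grip force at its end, in the units of the state.
- manip.get_state(): the state, without advancing time (a new reading comes with each control period).
- manip.get_image(name): name is "scene" or "top" or "wrist"; returns a dict with "pixels" (480x640x3 uint8, blue, green, red), "fx", "fy", "cx", "cy" (pixels), "D" ([k1, k2, p1, p2, k3] as OpenCV has them; the pictures are not rectified), "R" (3x3) and "t" (3): a world point X has camera coordinates R X + t. Camera axes: x right, y down, z forward; pixel columns grow to the right and rows downward; lengths in m; the calibration is good to about 2 mm. A picture is of the moment at which its call begins. There is no depth.
- manip.sign_off(): hands the job in; it is judged then, once.
The state is a dict: "clock": time; "qpos": joint angles; "qd": joint speeds; "effort": joint torques, N m; "position": TCP position; "ee_rot": TCP orientation; "contact_force": force on the tool from outside, world axes, zero at the start; "moment": the same for the moment, N m; "width": finger opening in m; "gripper_force": force on a finger pad.
Only numpy, scipy, OpenCV 4.12 (cv2) and the standard library are available. Lean on these libraries where they do the work, as an engineer would, in place of code of your own. Each camera call takes 0.05 s, during which the arm holds its last target. There are 200 camera calls.

## Task

Open the heavy yellow lid of the shielded sample box with its rocker lever. With a fingertip push the red catch round until it is fully off the lid and lies beside the box, then press the red pad at the long end of the lever all the way down to its rubber stop, so that the short end raises the lid. Finish while still holding the lever down with the lid open; do not lift the lever out of its cradle, do not touch the lid itself with more than a light brush, and leave the other things on the bench where they are.

Things in the scene. Friction and masses are not known exactly. Their poses are not given: they have to be found in the camera images.
- castle: Grey steel shielded box with a base rail, one fixed unit. Origin on the bench under it (z 0). Its y axis runs along the lever: box on the +y side (x -48..48, y 70..170 mm, rim at z 83), long end of the lever toward -y. Cradle of the lever's pin: two posts to x +-28, top z 114 mm, pin axis along x at y -30, z 100. Rubber stop for the lever at y -190, top z 32 mm.
- catch_post (a point): Fixed point on the vertical axis about which the catch turns, at half height of the peg (126.5 mm above the bench), on the -x side of the box.
- catch_peg (a point): Middle of the black upright peg (12 mm across, top about 140 mm above the bench) near the end of the red catch arm, 50 mm from the catch axis. The arm is 14 mm wide, its top 116 mm above the bench, reaches 59 mm from the axis and passes just over the lid. Push the peg sideways.
- catch (a joint): Turn of the catch, rad: 0 the arm points along the castle's +x, across the lid (starts at 0 to 0.25); grows counter-clockwise seen from above; near 1.57 it points along the castle's +y beside the box. It frees the lid from about 1.35 on; stop at 2.0. Stays where it is left; the peg moves with about 1.5 N.
- lever: Loose aluminium rocker lever, 24 mm wide, 0.45 kg, lying with its cross pin in the open cradle. Origin at the middle of the pin. At rest its heavy short end (toward the castle's +y, 80 mm from the pin) is down under the lid's lip and its long end is up. When it is pressed it turns about the pin; it meets the rubber stop after about 0.71 rad.
- press_pad (a point): Middle of the top face of the red pressing pad (46 mm across, 52 mm along the lever) on the long end, 200 mm from the pin. At rest about 181 mm above the bench, lever rising 0.35 rad toward this end; fully down about 41 mm above the bench, falling about 0.36 rad toward this end. Pressing takes about 5 to 9 N, then the stop.
- lid (a joint): Opening of the lid, rad: 0 shut; about 0.385 with the lever fully down. It falls shut if the lever is let go. It cannot rise while the catch is over it.
- sample_bottle: Small glass weighing bottle, 35 mm across, 65 mm high, standing inside the box. Origin under its base. Not to be touched.
- dropper: Brown dropper bottle, 28 mm across, 84 mm high, beyond the lever. Bystander; origin under its base.
- forceps: Steel forceps, 124 mm long, lying on the bench to the right. Bystander; origin under its middle.
- stopper: Red rubber stopper, 29 mm across, 25 mm high. Bystander; origin under its base.
- flask: Conical flask, 83 mm across, 130 mm high. Bystander; origin under its base.
- strips: Small box of test strips, 26 x 60 x 45 mm. Bystander; origin under its base.
- buffer: White capped bottle, 54 mm across, 135 mm high. Bystander; origin under its base.
- kcl: White bottle with blue cap, 46 mm across, 92 mm high. Bystander; origin under its base.
- lid_lip (a point): Outer edge of the steel lip of the lid, over the lever's short end. The lid: yellow steel, about 3 kg, x -48..48, y 72..176 mm in the castle frame when shut, top face 107 mm above the bench, hinged along x at the castle's y 175, z 83 mm; the lip reaches to y 37.

How it is judged:
On the way:
1. the catch is turned fully off the lid while the lid is still shut (value of joint catch above 1.35 rad and value of joint lid below 0.06 rad), for 0.2 s.
At the end, for the whole second after the job is handed in: The fingers press on the lever with more than 1 N and the lever carries the lid, which stands open by more than 0.34 rad (fully down it is 0.385) and still; the lever's pin is in its cradle (within 8 mm in height); the catch is beyond 1.35 rad (value of joint lid above 0.34 rad and velocity of joint lid between -0.1 and 0.1 rad/s and value of joint catch above 1.35 rad and contact force between the fingers and lever above 1 N and contact force between lever and lid above 1 N and z of lever in the frame of castle between 0.092 and 0.108 m); the arm keeps its last pose, push and grip.
It fails at once if the lever is lifted or dragged out of its cradle (pin more than 15 mm from its place) (distance of lever from where it was at the start of the episode above 0.015 m).
It fails at once if the robot touches the lid with more than 4 N (contact force between any of the fingers, the arm and lid above 4 N).
It fails at once if the robot touches the sample bottle (contact force between the fingers and sample_bottle above 0.5 N).
It fails at once if a bystander is moved by more than 30 mm (distance of any of dropper, forceps, stopper, flask, strips, buffer, kcl from where it was at the start of the episode above 0.03 m).
It also fails if it takes over 48 s, if anything falls off the work surface, if the arm or the gripper's body presses on something with over 40 N, if the wrist force passes 120 N, or if a joint passes its speed limit or range.

## Working session

There is one attempt and no reset: what is moved stays moved. The work goes in short steps, Python scripts to look and compute and a tool call to move; the robot and the scene stay as the last step left them, time stands still between calls to the robot, and variables do not carry over. Pictures are saved under pics/ and viewed, at most 10 in all, crops included, and the job is handed in when it is done.

Besides the shell and the picture viewer there is one more tool, called after "Call:" as name(argument=value, ...), one argument or row to a line, values as JSON. move_arm: Moves the arm, as the interface text tells. Scaled input: -1 to 1 covers 1 m each way for a shift and 360 degrees each way for a turn. Its arguments: {"type":"object","properties":{"steps":{"type":"array"},"squeeze":{"type":"number"}},"required":["steps"]}

```bash
mkdir -p pics
cat > h.py <<'E'
import numpy as np,cv2,json
from rig import manip
def snap(n,f):
    im=manip.get_image(n);cv2.imwrite(f'pics/{f}.png',im['pixels'])
    json.dump({k:np.array(im[k]).tolist() for k in('fx','fy','cx','cy','D','R','t')},open(f'pics/{f}.json','w'))
def cam(f):
    c=json.load(open(f'pics/{f}.json'));K=np.array([[c['fx'],0,c['cx']],[0,c['fy'],c['cy']],[0,0,1]])
    return K,np.array(c['D']),np.array(c['R']),np.array(c['t']).ravel()
def onz(f,uv,z):
    K,D,R,t=cam(f);p=cv2.undistortPoints(np.array([[uv]],float),K,D).ravel()
    d=R.T@np.array([p[0],p[1],1]);o=-R.T@t
    return o+d*(z-o[2])/d[2]
def proj(f,X):
    K,D,R,t=cam(f);return cv2.projectPoints(np.array(X,float).reshape(-1,1,3),cv2.Rodrigues(R)[0],t,K,D)[0].reshape(-1,2)
E
python3 - <<'E'
from h import *
for n in('scene','top'):snap(n,n+'0')
s=manip.get_state();print(s['clock'],s['position'],s['ee_rot'],s['contact_force'],s['width'])
E
```

```text
0.1 [0.19793041 0.53940247 0.24752557] [-2.43660436e-04  1.74984666e-01  9.84570823e-01 -7.75146342e-04] [-0.00211487  0.05919299 -0.07921566] 0.08501370891937304
```

View pics/scene0.png

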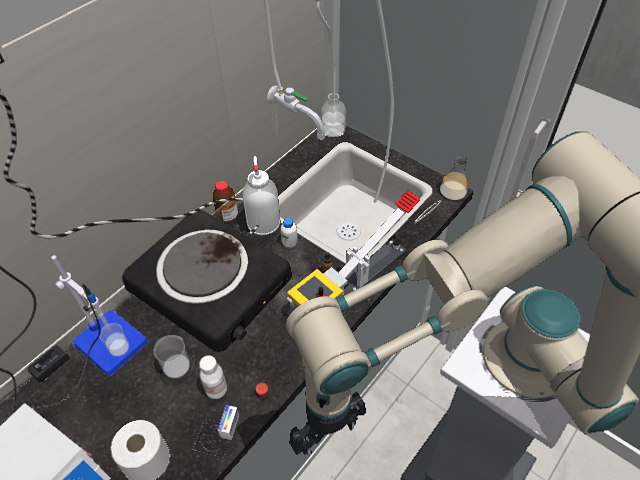

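View pics/top0.png

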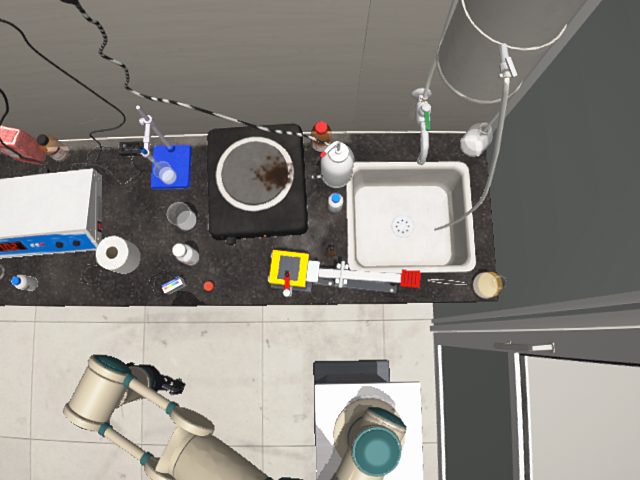

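Run:
```python
from h import *
a=cv2.imread('pics/top0.png')[235:310,260:440];cv2.imwrite('pics/c1.png',cv2.resize(a,None,fx=4.4,fy=4.4,interpolation=cv2.INTER_CUBIC))
K,D,R,t=cam('top0');print(-R.T@t,K[0,0])
for uv,z in(((287,293),.12),((287,272),.13),((411,278),.181),((341,268),.114),((270,285),.107),((305,287),.107),((308,254),.107),((274,252),.107)):print(uv,onz('top0',uv,z))
```

```text
[0.30495394 0.13434557 1.43701813] 467.37776017379156
(287, 293) [0.41641816 0.23268408 0.12      ]
(287, 272) [0.47480591 0.23186904 0.13      ]
(411, 278) [ 0.44706986 -0.10799732  0.181     ]
(341, 268) [0.48637864 0.07879463 0.114     ]
(270, 285) [0.44094911 0.282273   0.107     ]
(305, 287) [0.43402734 0.18225019 0.107     ]
(308, 254) [0.52935945 0.17291622 0.107     ]
(274, 252) [0.53650747 0.27120273 0.107     ]
```

View pics/c1.png

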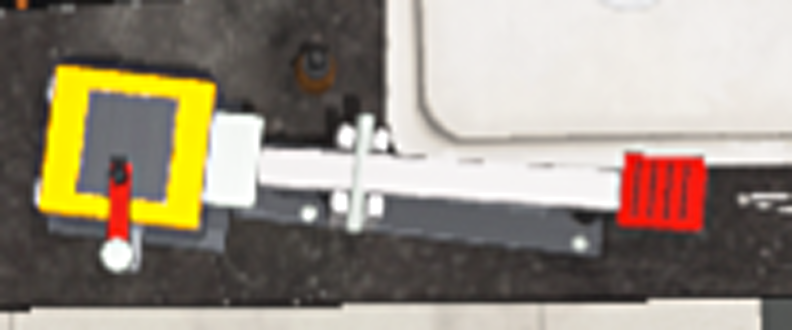

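```bash
cat > fit.py <<'E'
from h import *
from scipy.optimize import least_squares
C=np.array([[48,176,107],[48,72,107],[-48,72,107],[-48,176,107],[0,-30,105],[0,-213,181]])/1e3
uv=np.array([[57,66],[216,83],[200,229],[40,212],[360.5,173],[662,191]])/4.4+[260,235]-.4
def T(p,c):
    c=np.atleast_2d(c);s,k=np.sin(p[2]),np.cos(p[2]);return np.c_[p[0]+k*c[:,0]-s*c[:,1],p[1]+s*c[:,0]+k*c[:,1],c[:,2]]
if __name__=='__main__':
    r=least_squares(lambda p:(proj('top0',T(p,C))-uv).ravel(),[.47,.1,0]);p=r.x
    print(p.tolist(),r.fun.reshape(-1,2).round(1))
    print('pad',T(p,C[-1]),T(p,[0,-.23,.041]))
    f=lambda u,v,z:onz('top0',(260+u/4.4-.4,235+v/4.4-.4),z)
    print('post',f(117,253,.125),'peg',f(119,165,.14))
    for z in(.12,.13,.14):print(f(117,253,z))
    R=np.array([[np.cos(p[2]),-np.sin(p[2])],[np.sin(p[2]),np.cos(p[2])]])
    print('castle post',R.T@(f(117,253,.125)[:2]-p[:2]),'peg',R.T@(f(119,165,.14)[:2]-p[:2]))
E
python3 fit.py
```

```text
[0.4738546230780954, 0.10586884311985711, -0.12382181322116266] [[ 0.3  0.1]
 [-0.2  0.2]
 [-0.4 -0. ]
 [-0.1 -0.2]
 [ 0.4  0.1]
 [ 0.  -0.2]]
pad [[ 0.44754792 -0.1055004   0.181     ]] [[ 0.44544832 -0.12237025  0.041     ]]
post [0.41855355 0.2345831  0.125     ] peg [0.47323683 0.23211595 0.14      ]
[0.41898647 0.2349651  0.12      ]
[0.41812063 0.2342011  0.13      ]
[0.41725479 0.23343711 0.14      ]
castle post [-0.07077462  0.12089881] peg [-0.01620529  0.12520424]
```

Call:
move_arm(
  steps=[0,0,0.006,0.027,-0.035,0,-1,0,0,0.011,0.054,-0.07,0,-1,0,0,0.017,0.081,-0.105,0,-1,0,0,0.022,0.108,-0.14,0,-1,0,0,0.028,0.135,-0.175,0,-1,0,0,0.033,0.162,-0.21,0,-1,0,0,0.039,0.19,-0.245,0,-1,0,0,0.045,0.217,-0.28,0,-1,0,0,0.05,0.244,-0.315,0,-1,0,0,0.056,0.271,-0.35,0,-1],
  squeeze=30,
)

```text
clock: 1.1
position: [0.4697, 0.1882, 0.248]
ee_rot: [-0.0, -0.001, 1.0, 0.0]
contact_force: [1.3, -0.5, 0.4]
width: -0.0002
gripper_force: 0.0
```

Call:
move_arm(
  steps=[0,0,0,0,0,-0.02,-1,0,0,0,0,0,-0.04,-1,0,0,0,0,0,-0.06,-1,0,0,0,0,0,-0.075,-1,0,0,0,0,0,-0.09,-1,0,0,0,0,0,-0.1,-1,0,0,0,0,0,-0.105,-1,0,0,0,0,0,-0.105,-1,0,0,0,0,0,-0.105,-1,0,0,0,0,0,-0.105,-1],
)

```text
clock: 2.1
position: [0.4697, 0.19, 0.144]
ee_rot: [0.001, -0.0, 1.0, 0.0]
contact_force: [-0.2, -0.5, 0.2]
width: -0.0001
gripper_force: 0.0
```

Run:
```python
from h import *
snap('wrist','w1');s=manip.get_state();print(s['position'],s['contact_force'])
```

```text
[0.46964297 0.18994973 0.14403435] [ 0.20058978  0.3501744  -0.59497689]
```

View pics/w1.png

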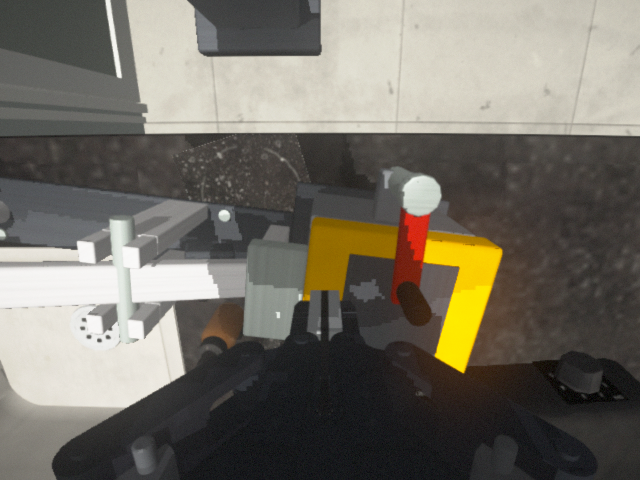

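Call:
move_arm(
  steps=[0,0,0,0,0.012,0,-1,0,0,0,0,0.0245,0,-1,0,0,0.02,0.002,0.031,0,-1,0,0,0.04,0.003,0.0375,0,-1,0,0,0.06,0.003,0.044,0,-1,0,0,0.08,0.003,0.051,0,-1,0,0,0.099,0.002,0.0575,0,-1,0,0,0.119,0,0.064,0,-1,0,0,0.139,-0.003,0.07,0,-1,0,0,0.159,-0.0065,0.076,0,-1],
)

```text
clock: 3.15
position: [0.4634, 0.267, 0.1437]
ee_rot: [0.001, -0.482, 0.876, -0.0]
contact_force: [1.0, -1.6, -0.7]
width: -0.0004
gripper_force: 0.9
```

Call:
move_arm(
  steps=[0,0,0.02,-0.0045,0.005,0,-1,0,0,0.04,-0.009,0.0095,0,-1,0,0,0.06,-0.0145,0.0135,0,-1,0,0,0.08,-0.0205,0.017,0,-1,0,0,0.095,-0.0255,0.019,0,-1,0,0,0.111,-0.0305,0.0205,0,-1,0,0,0.111,-0.0305,0.0205,0,-1,0,0,0.111,-0.0205,0.0205,0,-1,0,0,0.111,-0.0105,0.0205,0,-1,0,0,0.111,-0.0105,0.0205,0.03,-1],
)

```text
clock: 4.15
position: [0.4398, 0.307, 0.1688]
ee_rot: [0.009, 0.737, -0.676, 0.019]
contact_force: [-0.8, -0.1, -0.5]
width: -0.0
gripper_force: 0.0
```

Run:
```python
from h import *
snap('wrist','w2');s=manip.get_state();print(s['position'],s['ee_rot'],s['contact_force'])
```

```text
[0.44291645 0.30904856 0.17557651] [ 0.00317675  0.73678498 -0.67580825  0.02051843] [1.90932686 0.9944727  3.15949506]
```

View pics/w2.png

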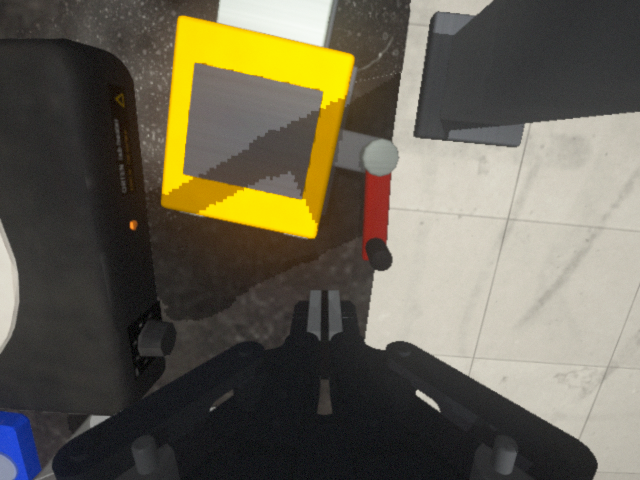

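Run:
```python
from h import *
a=onz('w2',(380,157),.125)
for uv,z in(((376,245),.14),((377,250),.14)):
    b=onz('w2',uv,z);d=b-a;print(a,b,np.arctan2(d[1],d[0])+.124)
s=manip.get_state();print(s['qpos'],s['position'],s['contact_force'],s['moment'])
```

```text
[0.41941752 0.23483133 0.125     ] [0.41805023 0.27704327 0.14      ] 1.727176062293541
[0.41941752 0.23483133 0.125     ] [0.4172095  0.27959649 0.14      ] 1.744080829986716
[ 0.50687823  0.27468824  1.69747931 -0.04460624  1.16283746 -2.70342938] [0.44291645 0.30904856 0.17557651] [1.90932686 0.9944727  3.15949506] [ 0.02238075 -0.05403557  0.00875094]
```

Call:
move_arm(
  steps=[0,0,-0.02,0,0,0.03,-1,0,0,-0.044,0,0,0.06,-1,0,0,-0.068,0,0,0.09,-1,0,0,-0.092,0,-0.02,0.1,-1,0,0,-0.116,0,-0.04,0.1,-1,0,0,-0.14,0,-0.06,0.1,-1,0,0,-0.164,0,-0.08,0.1,-1,0,0,-0.188,0,-0.11,0.1,-1,0,0,-0.212,0,-0.14,0.1,-1,0,0,-0.236,0,-0.17,0.1,-1],
)

```text
clock: 5.2
position: [0.4409, 0.1364, 0.2721]
ee_rot: [-0.017, -0.088, 0.996, -0.011]
contact_force: [0.0, 0.0, -0.2]
width: 0.0002
gripper_force: 0.0
```

Run:
```python
from h import *
from scipy.spatial.transform import Rotation as Ro
s=manip.get_state();w=s['ee_rot'];q=Ro.from_quat([w[1],w[2],w[3],w[0]])
t=Ro.from_quat([.7495,.662,0,0]);print((t*q.inv()).as_rotvec()/2/np.pi,s['position'],s['qpos'])
for uv in((488,285),(488,292),(331,251)):print(uv,onz('top0',uv,.06))
```

```text
[-0.00201531 -0.00702372 -0.29760376] [0.44087598 0.13640418 0.27209301] [ 0.16330476  0.10943575  1.66274734 -0.01893412  1.4042585  -1.57958317]
(488, 285) [ 0.43554489 -0.36447228  0.06      ]
(488, 292) [ 0.41452618 -0.36301573  0.06      ]
(331, 251) [0.5454788  0.10541671 0.06      ]
```

Call:
move_arm(
  steps=[0,0,-0.023,0,-0.024,0,-1,0,0,-0.046,0,-0.048,0,-1,0,0,-0.07,0,-0.072,0,-1,0,-0.001,-0.093,0.001,-0.096,0,-1,0,-0.002,-0.116,0.002,-0.12,0,-1,0,-0.003,-0.139,0.003,-0.144,0,-1,-0.001,-0.004,-0.162,0.004,-0.168,0,-1,-0.001,-0.005,-0.186,0.005,-0.193,0,-1,-0.002,-0.006,-0.209,0.006,-0.218,0,-1,-0.002,-0.007,-0.232,0.007,-0.243,0,-1],
)

```text
clock: 6.2
position: [0.4474, -0.1072, 0.2722]
ee_rot: [0.0, 0.598, 0.801, -0.004]
contact_force: [0.6, -0.7, 0.4]
width: -0.0001
gripper_force: 0.0
```

Run:
```python
from h import *
from scipy.spatial.transform import Rotation as Ro
snap('wrist','w3')
s=manip.get_state();w=s['ee_rot'];q=Ro.from_quat([w[1],w[2],w[3],w[0]])
t=Ro.from_quat([.7495,.662,0,0]);print((t*q.inv()).as_rotvec()/2/np.pi,s['position'],s['contact_force'])
```

```text
[ 0.00160081 -0.00093455 -0.06464853] [ 0.44779252 -0.11090977  0.27213929] [ 0.55481253 -2.50824052  0.57395596]
```

View pics/w3.png

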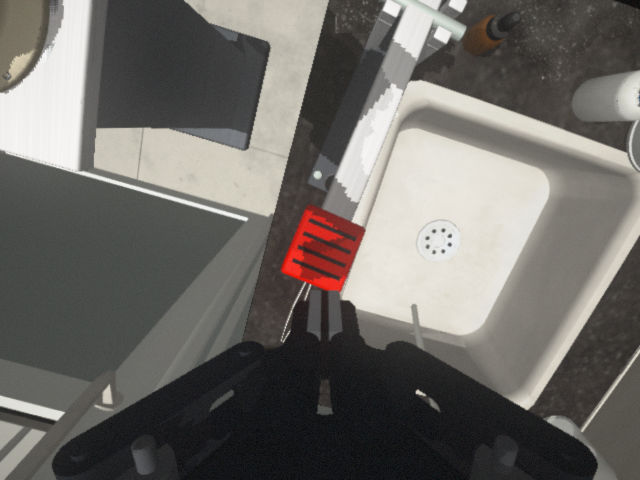

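Run:
```python
from fit import *
print(onz('w3',(323,249),.181))
p=[.47385,.10587,-.12382]
for f in np.linspace(.35,-.36,9):print(round(f,2),T(p,[0,-.03-.2*np.cos(f)+.013*np.sin(f),.1+.2*np.sin(f)+.013*np.cos(f)]).round(4))
```

```text
[ 0.44658258 -0.10494402  0.181     ]
0.35 [[ 0.4475 -0.1059  0.1808]]
0.26 [[ 0.4467 -0.1123  0.1642]]
0.17 [[ 0.4461 -0.1172  0.1471]]
0.08 [[ 0.4457 -0.1206  0.1297]]
-0.01 [[ 0.4454 -0.1224  0.112 ]]
-0.09 [[ 0.4454 -0.1227  0.0942]]
-0.18 [[ 0.4456 -0.1214  0.0765]]
-0.27 [[ 0.4459 -0.1186  0.0589]]
-0.36 [[ 0.4465 -0.1142  0.0417]]
```

Call:
move_arm(
  steps=[0,0,-0.02,0,0,0,-1,0,0,-0.04,0,0,0,-1,0.001,0,-0.064,0,0,0,-1,0.001,0,-0.064,0,0,-0.02,-1,0.001,0,-0.064,0,0,-0.04,-1,0.001,0,-0.064,0,0,-0.05,-1,0.001,0,-0.064,0,0,-0.06,-1,0.001,0,-0.064,0,0,-0.06,-1,0.001,0,-0.064,0,0,-0.06,-1,0.001,0,-0.064,0,0,-0.06,-1],
)

```text
clock: 7.25
position: [0.4472, -0.1051, 0.2126]
ee_rot: [-0.002, 0.744, 0.669, -0.001]
contact_force: [0.4, 0.4, -0.4]
width: 0.0001
gripper_force: 0.0
```

Call:
move_arm(
  steps=[0,0,0,0,0,-0.01,-1,0,0,0,0,-0.002,-0.02,-1,0,0,0,-0.001,-0.005,-0.03,-1,0,0,0,-0.001,-0.008,-0.04,-1,0,0,0,-0.001,-0.01,-0.05,-1,0,0,0,-0.002,-0.012,-0.06,-1,0,0,0,-0.002,-0.014,-0.07,-1,0,0,0,-0.002,-0.015,-0.08,-1,0,0,0,-0.002,-0.0155,-0.09,-1,0,0,0,-0.002,-0.0155,-0.1,-1],
)

```text
clock: 8.25
position: [0.4456, -0.122, 0.1123]
ee_rot: [-0.001, 0.743, 0.669, -0.001]
contact_force: [-0.8, -2.7, 8.6]
width: -0.0003
gripper_force: 4.6
```

Pressing at 8.6 N. Continue to the stop.

Call:
move_arm(
  steps=[0,0,0,0,0,-0.008,-1,0,0,0,0,0.001,-0.016,-1,0,0,0,0,0.002,-0.024,-1,0,0,0,0,0.003,-0.03,-1,0,0,0,0,0.004,-0.036,-1,0,0,0,0.001,0.006,-0.042,-1,0,0,0,0.001,0.007,-0.046,-1,0,0,0,0.001,0.008,-0.049,-1,0,0,0,0.001,0.008,-0.051,-1,0,0,0,0.001,0.008,-0.051,-1],
)

```text
clock: 9.25
position: [0.4465, -0.1141, 0.0617]
ee_rot: [-0.001, 0.743, 0.669, -0.001]
contact_force: [-2.6, -3.8, 11.1]
width: 0.0002
gripper_force: 5.9
```

Call:
move_arm(
  steps=[0,0,0,0,0,-0.0005,-1,0,0,0,0,0,-0.001,-1,0,0,0,0,0,-0.0015,-1,0,0,0,0,0,-0.002,-1,0,0,0,0,0,-0.002,-1,0,0,0,0,0,-0.002,-1,0,0,0,0,0,-0.002,-1,0,0,0,0,0,-0.002,-1,0,0,0,0,0,-0.002,-1,0,0,0,0,0,-0.002,-1],
)

```text
clock: 10.25
position: [0.4466, -0.1141, 0.0611]
ee_rot: [-0.001, 0.743, 0.669, -0.001]
contact_force: [-4.7, -2.2, 22.8]
width: 0.0006
gripper_force: 11.4
```

Run:
```python
from h import *
snap('scene','s4');snap('top','t4')
a=cv2.imread('pics/s4.png')[170:330,220:460];b=cv2.imread('pics/t4.png')[225:325,255:435]
cv2.imwrite('pics/c4.png',np.vstack([cv2.resize(a,(480,320)),cv2.resize(b,(480,267))]))
s=manip.get_state();print(s['position'],s['contact_force'],s['clock'])
```

```text
[ 0.44666958 -0.11412782  0.06108517] [-4.00096152 -3.14189913 23.04906069] 10.35
```

View pics/c4.png

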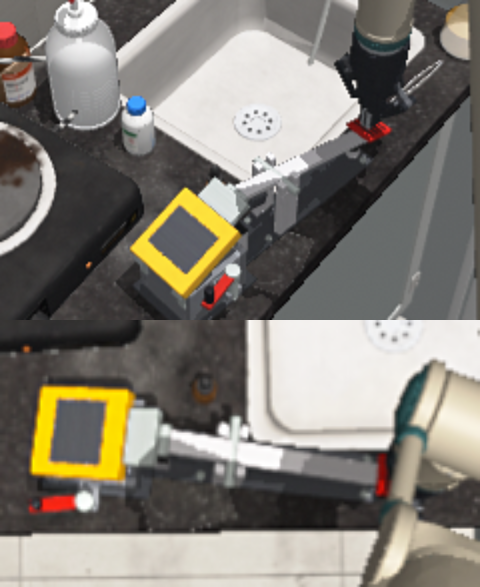

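The picture shows the lid tilted open, the catch lying beside the box, and the lever on its stop. The force rose from 11 to 23 N over 0.6 mm of travel, which fits the rubber stop.

```bash
python3 -c "
from rig import manip
print(manip.sign_off())"
```

```text
the job is handed in; nothing more can be done
None
```

I handed the job in with the catch turned off the lid (about 1.73 rad), the lever held on its rubber stop at about 23 N, and the lid open; no verdict came back, and joint 6 briefly read -2.703 against its -2.70 limit after the catch push.

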